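# Fill a battery pack tray and dock its controller board

## Task

Switch the isolator off; while it is off, gently lower every loose battery cell upright into the black tray, one per compartment and down on its floor (any cell in any compartment), and slide the controller board, gold contacts first, into the grey dock's slot until it is fully home. When all of that is in place, switch the isolator fully on again; leave the tape, bottle, screwdriver, pliers and coil where they are.

Things in the scene. Friction and masses are not known exactly. Their poses are not given: they have to be found in the camera images.
- cell_orange: large battery cell, orange wrap: plain upright cylinder 46 mm in diameter, 80 mm tall, 0.34 kg or so, small steel button on top. Origin: centre of its underside; z up along its axis. Not every cell is present in every run.
- cell_green: large battery cell, green wrap: plain upright cylinder 46 mm in diameter, 80 mm tall, 0.34 kg or so, small steel button on top. Origin: centre of its underside; z up along its axis. Not every cell is present in every run.
- cell_purple: large battery cell, purple wrap: plain upright cylinder 46 mm in diameter, 80 mm tall, 0.34 kg or so, small steel button on top. Origin: centre of its underside; z up along its axis. Not every cell is present in every run.
- cell_brown: large battery cell, dark brown wrap: plain upright cylinder 46 mm in diameter, 80 mm tall, 0.34 kg or so, small steel button on top. Origin: centre of its underside; z up along its axis. Not every cell is present in every run.
- cell_yellow: large battery cell, yellow wrap: plain upright cylinder 46 mm in diameter, 80 mm tall, 0.34 kg or so, small steel button on top. Origin: centre of its underside; z up along its axis. Not every cell is present in every run.
- tray: fixed black tray, a row of five equal open compartments: 72 mm (x) by 311 mm (y), 36 mm high, floor and walls 6 mm thick. Each compartment is 60 mm (x) by 55 mm (y) inside, 30 mm deep, pitch 61 mm along y. Origin: centre of its underside; x across the row, y along it, z up
- tray_c0 (a point): centre of the floor of tray compartment 0 (counted from the tray's -y end), 6 mm above the table
- tray_c1 (a point): centre of the floor of tray compartment 1 (counted from the tray's -y end), 6 mm above the table
- tray_c2 (a point): centre of the floor of tray compartment 2 (counted from the tray's -y end), 6 mm above the table
- tray_c3 (a point): centre of the floor of tray compartment 3 (counted from the tray's -y end), 6 mm above the table
- tray_c4 (a point): centre of the floor of tray compartment 4 (counted from the tray's -y end), 6 mm above the table
- board: loose controller board lying flat: dark blue plate 145 (x) by 60 (y) by 8 mm thick, gold contacts along its leading (+x) edge; upright orange grip fin 36 mm long (x), 10 mm thick (y), centred at x = -52.5 mm, from 8 to 53 mm above the underside. About 0.15 kg, centre of mass 25 mm ahead of the fin. Origin: centre of the plate's underside; x towards the leading edge, z up
- board_tip (a point): middle of the board's leading edge, at its underside
- board_handle (a point): inside the orange grip fin, on its middle plane, 35 mm above the board's underside (18 mm below the fin's top): where to pinch it across y
- dock: fixed grey dock, origin on the table; +x is the way in. Level slot 64 mm wide, z 20 to 32 mm, from its mouth at x = -45 mm to the end stop at x = +40 mm, in a housing 112 mm wide, 54 mm high. Before it, x -115 to -45 mm, an open white ledge 20 mm high, level with the slot floor, with slanting cheeks that funnel the board in. When home, 60 mm of the board and its fin stay outside
- isolator_base: fixed grey block of the isolator switch, 70 mm (x) by 50 mm (y) by 25 mm high; green mark on its +x side (on), white mark on its -x side (off). Origin: centre of its underside; the lever swings in its x-z plane about an axis along y, 22 mm above the table
- isolator (a joint): angle of the isolator lever in rad: 0 = off (leans 0.5 rad towards the block's -x side, the white mark), 1.0 = on (leans 0.5 rad towards +x, the green mark). It stays where it is left; it moves with about 1 N at the tip
- isolator_tip (a point): centre of the red ball, 26 mm in diameter, at the tip of the isolator lever, 85 mm from its axis
- tape: roll of black tape lying flat, 86 mm across, 24 mm high (leave alone). Origin: centre of underside
- flux: small bottle with a red cap, 48 mm across, 120 mm tall (leave alone). Origin: centre of underside
- driver: screwdriver (leave alone)
- pliers: pliers with orange handles, about 140 mm long (leave alone)
- strip_coil: coil of nickel strip lying flat, 72 mm across, 14 mm high (leave alone)
- dock_mouth (a point): middle of the mouth of the slot of the dock, at its floor, 20 mm above the table
Not all that is in view belongs to the job. What is shaped like the isolator_base but pink is not meant.

How it is judged:
By the outcome, as a careful person would: the job done as asked, in the order asked, and still so for the second after the job is handed in, with the robot touching nothing.
Of cell_orange, cell_green, cell_purple, cell_brown, cell_yellow only 3 to 5 are there at a start; the rules pass over those that are not, and their reading is None.
At some moment in a run one of board may be knocked a few centimetres aside while the robot is not near it.
It also fails if it takes over 210 s, if anything falls off the work surface, if the arm or the gripper's body presses on something with over 40 N, if the wrist force passes 120 N, or if a joint passes its speed limit or range.

## Robot

A 6-joint arm with a two-finger parallel gripper is mounted at the origin on the work surface. World frame = base frame: x ahead of the robot, y to its left, z up, the work surface at z = 0. Lengths are in m, angles in rad, forces in N, time in s.
With the tool pointing down it reaches from about 0.25 to 0.775 m from the base axis. Payload 4 kg.
Tool frame: the origin (TCP) lies midway between the tips of the shut fingers; the grasp point (between the pads) lies 19 mm behind it; z points along the fingers, y is the line along which they close (so a half turn about z gives the same grasp; the last joint's range is limited). The gripper opens to 94 mm and grips with 3 to 60 N. Pads are 16 mm wide; open, the fingers measure 119 mm over their backs; the gripper's body (75 mm by 177 mm) begins 78 mm behind the grasp point.
Start: joints at [-1.216, 0.087, 1.371, -0, 1.684, -0.103], TCP at [0.243, -0.493, 0.206] pointing down, gripper open.
Joint ranges: [-3.1, 3.1], [-0.76, 2.03], [0.27, 2.55], [-1.08, 4.22], [0.17, 2.65], [-2.57, 2.57]. Speed limits (rad/s): [2.79, 2.79, 3.14, 3.14, 3.14, 3.14].

## Interface

Orientations are given as [roll, pitch, yaw] about the fixed x, y, z axes, in that order (R = Rz(yaw) Ry(pitch) Rx(roll)).
In Python, from bench import robot gives the robot as it stands. The module is installed in compiled form; this text tells all that it offers.
- The arm moves only by the tool arm_command, never from a script. Its argument "targets" is a list of rows, each a list of 4 numbers: the shift along the world's x, y, z as a fraction of full scale, then the turn about the world's z as a fraction of full scale. A call has 1 to 8 rows; each row is the pose to reach, as a shift and turn from the pose commanded when the call began; what a row does not reach only later rows make up. Full scale, the value 1, is 0.5 m for a shift and 120 degrees for a turn. A row lasts 1/12 s, in which the tool goes at most 41.7 mm and 7.16 degrees, less where a joint would pass 70% of its speed; a pose out of reach is approached as far as the arm can. A call with a number of a shift or a turn outside -1 to 1 is refused whole. A call with a gripper value outside its range is refused whole. "claw" is the closure, from 0 (fully open) to 1 (shut), set as the call begins (left out, the last holds). The fingers move at their own pace and stop on an object; the grip force is fixed at half the most. Time passes only in rows, so rows that repeat a pose let the fingers close. It gives the time, the measured TCP pose, the force, the opening and the grip force at its end, in the units of the state.
- robot.get_obs(): the state, without advancing time (a new reading comes with each control period).
- robot.snapshot(name): name is "scene" or "top"; returns the picture (480x640x3 uint8, red, green, blue); there is no depth.
- robot.camera_info(name): a dict with "vfov" (degrees; the focal length in pixels is half the picture's height over the tangent of half this angle, whatever the lens; pixels are square), "cx", "cy" (the principal point, pixels), "k1" (the pictures are not rectified: a ray, as slopes to the right and down, at radius r is drawn at 1 + k1 r^2 times it, then the intrinsics apply), "extrinsics" (4x4, takes a point from camera to world coordinates). Camera axes: x right, y up, looking along -z (the intrinsics and any distortion apply to the point x, -y, -z); pixel columns grow to the right and rows downward; lengths in m; the calibration is good to about 2 mm. A picture is of the moment at which its call begins. camera_info takes no time and is no camera call.
- robot.close_job(): hands the job in; it is judged then, once.
The state is a dict: "time": time; "joint_positions": joint angles; "qvel": joint speeds; "joint_torque": joint torques, N m; "tool_pos": TCP position; "ee_rot": TCP orientation; "wrist_force": force on the tool from outside, world axes, zero at the start; "wrist_torque": the same for the moment, N m; "width": finger opening in m; "finger_force": force on a finger pad.
Only numpy, scipy, OpenCV 4.12 (cv2) and the standard library are available. Lean on these libraries where they do the work, as an engineer would, in place of code of your own. Each camera call takes 0.05 s, during which the arm holds its last target. There are 200 camera calls.

## Working session

There is one attempt and no reset: what is moved stays moved. The work goes in short steps, Python scripts to look and compute and a tool call to move; the robot and the scene stay as the last step left them, time stands still between calls to the robot, and variables do not carry over. Pictures are saved under pics/ and viewed, at most 15 in all, crops included, and the job is handed in when it is done.

Besides the shell and the picture viewer there is one more tool, called after ">>>" as a command line: name --pt "numbers of a row" for each row, then --argument value for the rest. arm_command: Moves the arm, as the interface text tells. Shift numbers are shares of 0.5 m and turn numbers shares of 120 degrees, none past 1 either way. Its arguments: {"type":"object","properties":{"targets":{"type":"array"},"claw":{"type":"number"}},"required":["targets"]}

```bash
mkdir -p pics
python3 - <<'E'
from bench import robot
import cv2,numpy as np
for n in("scene","top"):
    cv2.imwrite(f"pics/{n}0.png",robot.snapshot(n)[:,:,::-1]); c=robot.camera_info(n); print(n,c)
print(robot.get_obs())
E
```

```text
scene {'vfov': 47.78380348815356, 'cx': 312.9287587364697, 'cy': 240.51565871287136, 'k1': -0.11884965852484648, 'extrinsics': array([[ 0.22093987, -0.83484412,  0.5042032 ,  1.15148381],
       [ 0.97523267,  0.18363527, -0.12328553, -0.18074963],
       [ 0.01033471,  0.51895413,  0.85473961,  1.11897248],
       [ 0.        ,  0.        ,  0.        ,  1.        ]])}
top {'vfov': 53.480559678398976, 'cx': 318.7829028810541, 'cy': 234.20852386443036, 'k1': 0.0014033649129626467, 'extrinsics': array([[-0.00863067,  0.99829983, -0.05764519,  0.48908286],
       [-0.99990383, -0.00924161, -0.01034011, -0.04661332],
       [-0.01085526,  0.0575504 ,  0.99828358,  1.1382807 ],
       [ 0.        ,  0.        ,  0.        ,  1.        ]])}
{'time': 0.1, 'joint_positions': array([-1.21612187e+00,  8.78682314e-02,  1.37209634e+00, -1.47422408e-05,
        1.68356968e+00, -1.03071489e-01]), 'qvel': array([ 0.00252766, -0.00360373, -0.00228202,  0.00056438,  0.00096022,
        0.0001181 ]), 'joint_torque': array([ 3.61659237e-03, -3.41249514e+01, -3.03302836e+01,  7.20146787e-02,
        3.03614675e-02, -1.05228185e-04]), 'tool_pos': array([ 0.24289587, -0.49291797,  0.20443167]), 'ee_rot': array([-3.13965985e+00, -1.85195053e-04,  4.57744120e-01]), 'wrist_force': array([ 0.31210037,  0.89544224, -0.15114411]), 'wrist_torque': array([-0.0321287,  0.0157939,  0.0700205]), 'finger_force': 0.0, 'width': 0.09445017199384104}
```

View pics/top0.png

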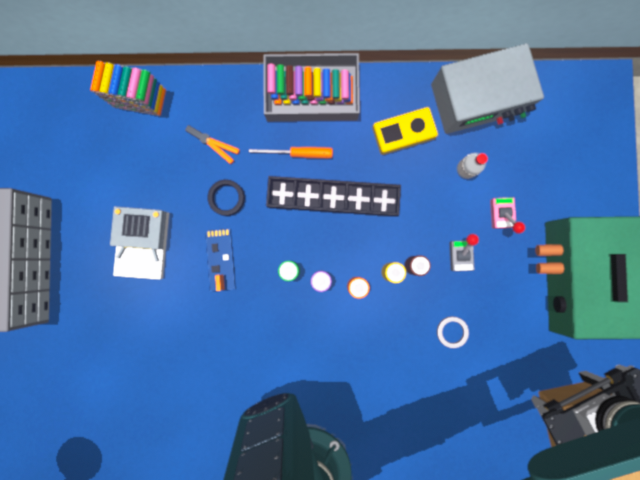

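View pics/scene0.png

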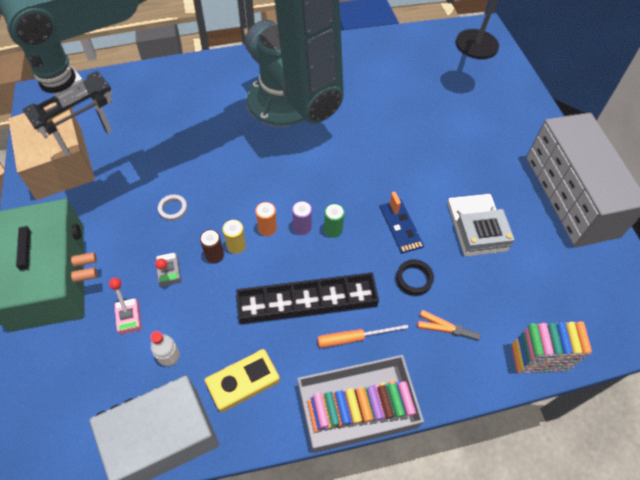

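The top view shows all five cells: green (288,271), purple (321,281), orange (358,288), yellow (395,272) and brown (419,265). The tray is at (333,196), the board at (220,262) with its contacts up (+x), and the dock at (140,243). The grey isolator is at (462,256) with its ball at (472,239), and the pink decoy is at (505,215). I'll enlarge for precise pixels.

Run:
```python
import cv2
def crop(n,x0,x1,y0,y1,s,o):
    i=cv2.imread(f"pics/{n}0.png")[y0:y1,x0:x1]
    cv2.imwrite(f"pics/{o}.png",cv2.resize(i,None,fx=s,fy=s,interpolation=cv2.INTER_CUBIC))
crop("top",100,260,190,310,5,"tA")
crop("top",260,500,165,305,3.3333,"tB")
crop("scene",370,530,180,280,5,"sA")
crop("scene",140,390,190,330,3.2,"sB")
```

```text
(no output)
```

View pics/tA.png

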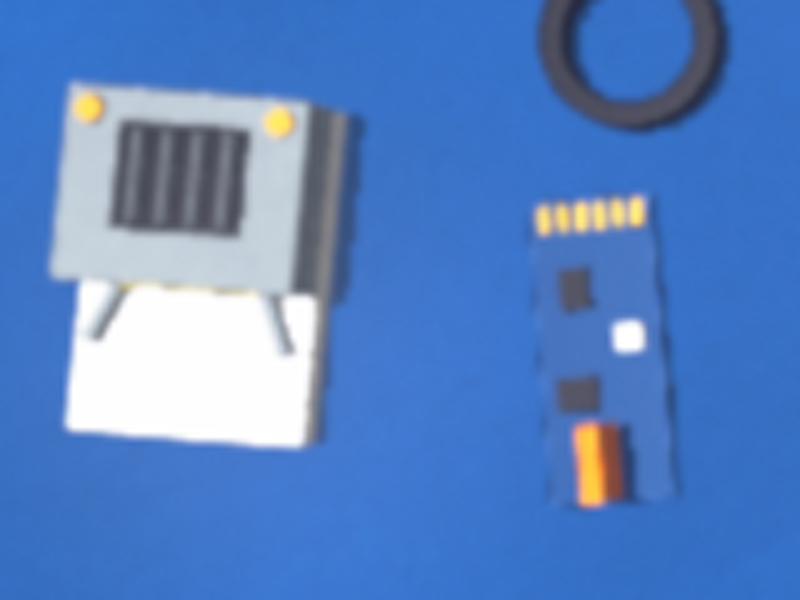

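View pics/tB.png

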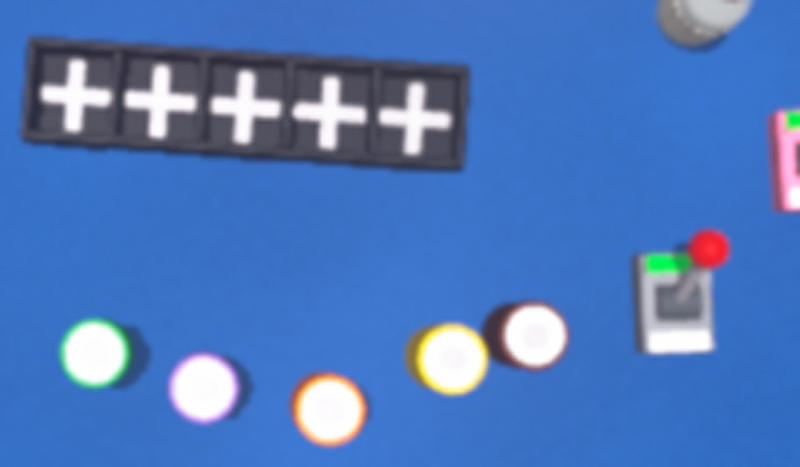

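View pics/sA.png

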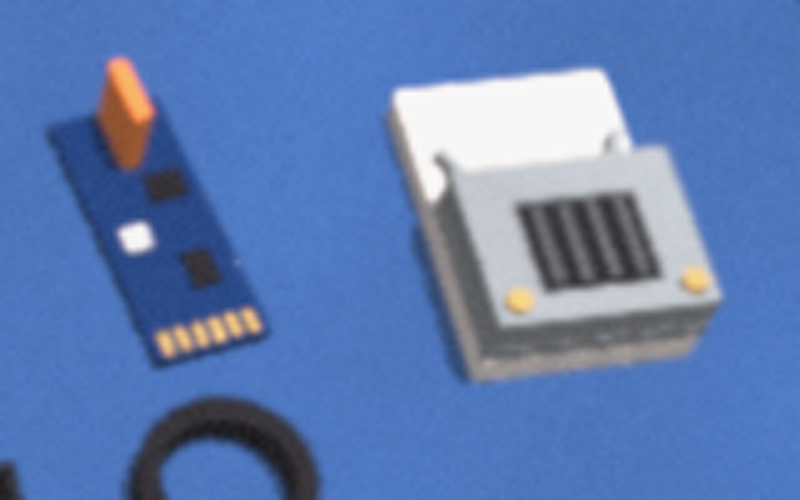

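View pics/sB.png

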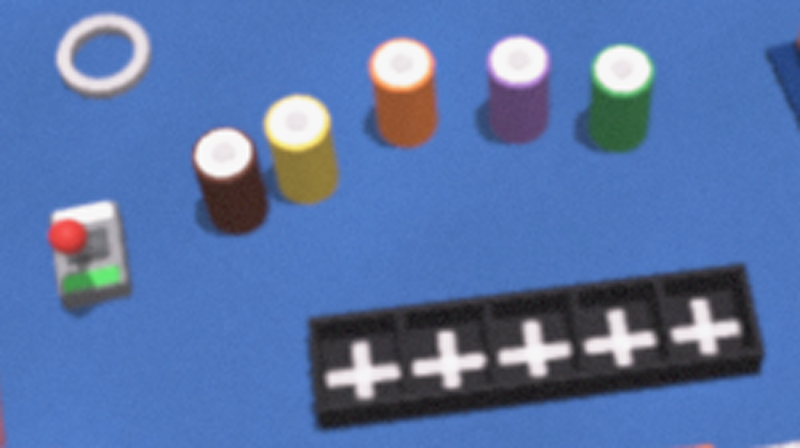

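Pixels read off the crops: cell tops, crosses, ball, marks, board tips, fin and dock corners are all visible in both views. Next I triangulate them.

```bash
cat > h.py <<'E'
from bench import robot
import cv2,numpy as np
def ray(n,p):
    c=robot.camera_info(n); f=240/np.tan(np.radians(c['vfov']/2)); K=np.array([[f,0,c['cx']],[0,f,c['cy']],[0,0,1.]])
    q=cv2.undistortPoints(np.array([[p]],float),K,np.array([c['k1'],0,0,0.]))[0,0]
    E=np.array(c['extrinsics']); d=E[:3,:3]@[q[0],-q[1],-1]; return E[:3,3],d/np.linalg.norm(d)
def tri(pt,ps):
    A=[];b=[];R=[ray("top",pt),ray("scene",ps)]
    for o,d in R:
        P=np.eye(3)-np.outer(d,d);A.append(P);b.append(P@o)
    x=np.linalg.lstsq(np.vstack(A),np.hstack(b),rcond=None)[0]
    return x,max(np.linalg.norm(a@x-c) for a,c in zip(A,b))
def atz(n,p,z):
    o,d=ray(n,p); return (o+d*(z-o[2])/d[2])
def full(u,x0,y0,s): return (x0+(u[0]+.5)/s-.5,y0+(u[1]+.5)/s-.5)
E
python3 - <<'E'
from h import *
np.set_printoptions(precision=4,suppress=True)
tA=lambda u:full(u,100,190,5);tB=lambda u:full(u,260,165,10/3);sA=lambda u:full(u,370,180,5);sB=lambda u:full(u,140,190,3.2)
A={'dotL':((89,108),(695,279)),'dotR':((279,122),(519,300)),'boardsq':((628,336),(136,237)),'fintop':((589,465),(131,86)),
'tip+y':((531,204),(270,332)),'tip-y':((648,196),(158,366)),'tail-y':((677,496),(48,132)),'ledge+y':((66,431),(605,70)),'ledge-y':((307,447),(393,92)),
'h+x+y':((72,84),(720,297)),'h+x-y':((309,101),(500,326)),'h-x+y':((50,278),(668,148)),'h-x-y':((293,294),(446,170))}
B={'c4':((76,96),(705,327)),'c3':((160,101),(621,338)),'c2':((246,107),(535,348)),'c1':((330,113),(449,360)),'c0':((414,118),(363,369)),
'green':((95,353),(622,69)),'purple':((204,388),(518,62)),'orange':((329,410),(402,65)),'yellow':((453,359),(298,123)),'brown':((534,336),(224,154)),
'ball':((709,250),(68,236)),'white':((677,342),(83,213)),'greenmark':((668,262),(92,277))}
for k,(t,s) in A.items(): print(k,*tri(tA(t),sA(s)))
for k,(t,s) in B.items(): print(k,*tri(tB(t),sB(s)))
print('fin@53',atz('top',tA((589,465)),.053),'marks@25',atz('top',tB((677,342)),.025),atz('top',tB((668,262)),.025))
E
```

```text
dotL [0.6089 0.4268 0.0543] 0.0002680911321728366
dotR [0.6016 0.339  0.0545] 0.0001727874069718917
boardsq [0.5027 0.1881 0.0084] 0.00032977314688262087
fintop [0.4438 0.1972 0.0518] 0.000775190779657923
tip+y [0.5664 0.2361 0.0045] 0.0008983531761733894
tip-y [ 0.5698  0.1801 -0.0011] 0.00016523104164058568
tail-y [ 0.4263  0.1668 -0.0024] 0.0004428650344084431
ledge+y [0.4603 0.4539 0.014 ] 0.0012263577151530652
ledge-y [0.4519 0.3388 0.0165] 0.0013809491850226212
h+x+y [0.6202 0.4354 0.0531] 0.00027701579677804017
h+x-y [0.6115 0.3263 0.0515] 0.00017125786011823487
h-x+y [0.5315 0.4479 0.0464] 0.001107760518616247
h-x-y [0.5228 0.3331 0.0506] 0.00023519855158240843
c4 [0.6528 0.0522 0.0095] 0.0012852388180034323
c3 [ 0.6485 -0.0081  0.0101] 0.0011603872471814783
c2 [ 0.6434 -0.0693  0.0113] 0.0013378428232037579
c1 [ 0.6387 -0.1297  0.0094] 0.0009834019977082238
c0 [ 0.634  -0.1895  0.0124] 0.0006734721297306108
green [0.4703 0.034  0.0783] 0.0009178820934330046
purple [ 0.4464 -0.0383  0.0759] 0.001026137261418939
orange [ 0.4311 -0.1214  0.0764] 0.0009312688535906348
yellow [ 0.4644 -0.2035  0.0766] 0.0016642283411779284
brown [ 0.4791 -0.2581  0.0768] 0.0011364547560663715
ball [ 0.5344 -0.3689  0.0978] 0.0013960614468752199
white [ 0.4734 -0.3689  0.0241] 0.00033907644805923745
greenmark [ 0.529  -0.3652  0.0255] 0.0011921368945052788
fin@53 [0.4437 0.1961 0.053 ] marks@25 [ 0.4734 -0.369   0.025 ] [ 0.5292 -0.3642  0.025 ]
```

All heights agree with the text. I'll switch the isolator off first: closed fingers come down on the +x side of the ball, and I move above it now.

>>> arm_command --pt "0.67 0.25 0 0.53" --pt "0.67 0.25 0 0.53" --pt "0.67 0.25 0 0.53" --pt "0.67 0.25 0 0.53" --pt "0.67 0.25 0 0.53" --pt "0.67 0.25 0 0.53" --pt "0.67 0.25 0 0.53" --pt "0.67 0.25 0 0.53" --claw 1

```text
time: 0.77
tool_pos: [0.5569, -0.3756, 0.2048]
ee_rot: [-3.141, -0.001, 1.464]
wrist_force: [-0.1, -0.7, 0.3]
width: 0.0439
finger_force: 0.0
```

>>> arm_command --pt "0 0 0 0.05" --pt "0 0 0 0.05" --pt "0 0 0 0.05" --pt "0 0 0 0.05"

```text
time: 1.1
tool_pos: [0.5545, -0.3774, 0.2054]
ee_rot: [-3.141, -0.0, 1.559]
wrist_force: [-0.2, 0.2, -0.1]
width: 0.0177
finger_force: 0.0
```

>>> arm_command --pt "0.05 0.017 0 0" --pt "0.05 0.017 0 0" --pt "0.05 0.017 -0.08 0" --pt "0.05 0.017 -0.16 0" --pt "0.05 0.017 -0.21 0" --pt "0.05 0.017 -0.252 0" --pt "0.05 0.017 -0.252 0" --pt "0.05 0.017 -0.252 0"

```text
time: 1.77
tool_pos: [0.5785, -0.3687, 0.0785]
ee_rot: [-3.139, -0.002, 1.56]
wrist_force: [0.0, -0.5, -0.1]
width: 0.0008
finger_force: 0.0
```

>>> arm_command --pt "-0.03 0 0 0" --pt "-0.05 0 0 0" --pt "-0.07 0 0 0" --pt "-0.09 0 0 0" --pt "-0.11 0 0 0" --pt "-0.13 0 0 0" --pt "-0.145 0 0 0" --pt "-0.155 0 0 0"

```text
time: 2.43
tool_pos: [0.5016, -0.3684, 0.0795]
ee_rot: [-3.141, 0.0, 1.562]
wrist_force: [0.9, -0.3, 0.5]
width: 0.0007
finger_force: 0.4
```

>>> arm_command --pt "-0.01 0 0 0" --pt "-0.016 0 0 0" --pt "-0.022 0 0 0" --pt "-0.028 0 0 0" --pt "-0.032 0 0 0" --pt "-0.032 0 0 0"

```text
time: 2.93
tool_pos: [0.4865, -0.3682, 0.0794]
ee_rot: [-3.141, -0.0, 1.562]
wrist_force: [0.6, -0.6, -0.4]
width: 0.0005
finger_force: 0.0
```

>>> arm_command --pt "-0.003 0 0 0" --pt "-0.006 0 0 0" --pt "-0.008 0 0 0" --pt "-0.008 0 0 0"

```text
time: 3.27
tool_pos: [0.4843, -0.3683, 0.0796]
ee_rot: [3.138, 0.0, 1.563]
wrist_force: [4.9, -0.1, -2.5]
width: 0.0001
finger_force: 2.4
```

The lever is at its off stop. Next I retreat and go to the brown cell.

>>> arm_command --pt "0.04 0 0 0" --pt "0.05 0 0.04 0" --pt "0.05 0 0.1 0" --pt "0.05 0 0.16 0"

```text
time: 3.6
tool_pos: [0.5069, -0.3677, 0.1587]
ee_rot: [-3.137, -0.002, 1.563]
wrist_force: [0.5, 0.0, 0.4]
width: 0.0006
finger_force: 0.0
```

>>> arm_command --pt "-0.05 0.07 0 0" --pt "-0.057 0.14 0 0" --pt "-0.057 0.2 0 0" --pt "-0.057 0.22 0 0" --pt "-0.057 0.22 0 0" --pt "-0.057 0.22 0 0" --pt "-0.057 0.22 0 0" --pt "-0.057 0.22 0 0" --claw 0

```text
time: 4.27
tool_pos: [0.4793, -0.2597, 0.1592]
ee_rot: [-3.141, 0.0, 1.561]
wrist_force: [0.0, -1.0, -0.7]
width: 0.0503
finger_force: 0.0
```

>>> arm_command --pt "0 0 0 0" --pt "0 0 0 0" --pt "0 0 0 0" --pt "0 0 0 0" --pt "0 0 0 0" --pt "0 0 0 0"

```text
time: 4.77
tool_pos: [0.4794, -0.2585, 0.1595]
ee_rot: [3.142, -0.0, 1.562]
wrist_force: [-0.5, -0.4, -0.4]
width: 0.0904
finger_force: 0.0
```

>>> arm_command --pt "0 0 -0.05 0" --pt "0 0 -0.1 0" --pt "0 0 -0.15 0" --pt "0 0 -0.2 0" --pt "0 0 -0.236 0" --pt "0 0 -0.236 0"

```text
time: 5.27
tool_pos: [0.4764, -0.2563, 0.0367]
ee_rot: [-3.134, -0.005, 1.563]
wrist_force: [-0.8, -0.1, -1.4]
width: 0.0938
finger_force: 0.0
```

>>> arm_command --pt "0 0 0 0" --pt "0 0 0 0" --pt "0 0 0 0" --pt "0 0 0 0" --pt "0 0 0 0" --pt "0 0 0 0" --pt "0 0 0 0" --pt "0 0 0 0" --claw 1

```text
time: 5.93
tool_pos: [0.479, -0.2584, 0.0418]
ee_rot: [-3.141, 0.0, 1.563]
wrist_force: [-1.6, -0.6, 1.6]
width: 0.0456
finger_force: 30.0
```

>>> arm_command --pt "0 0 0.02 0" --pt "0 0 0.06 0" --pt "0 0 0.1 0" --pt "0 0 0.13 0" --pt "0 0 0.13 0"

```text
time: 6.35
tool_pos: [0.4813, -0.2595, 0.1103]
ee_rot: [3.136, 0.004, 1.563]
wrist_force: [-0.7, -0.5, -3.8]
width: 0.0459
finger_force: 30.0
```

Run:
```python
from h import *
cv2.imwrite("pics/s1.png",cv2.resize(robot.snapshot("scene")[180:340,140:400,::-1],None,fx=3,fy=3,interpolation=cv2.INTER_CUBIC))
```

```text
(no output)
```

View pics/s1.png

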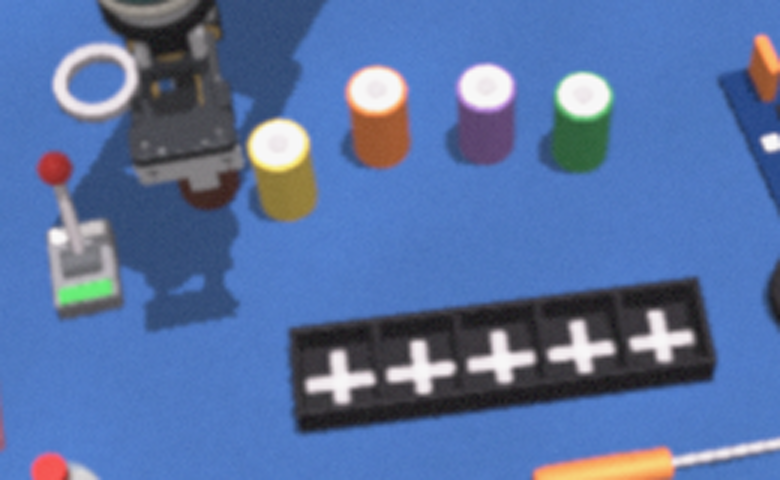

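The lever leans to the white (off) side and the brown cell is in the gripper. Now I carry it to c0.

>>> arm_command --pt "0.06 0.03 0 0" --pt "0.13 0.06 0 0" --pt "0.2 0.09 0 0" --pt "0.26 0.12 0 0" --pt "0.31 0.137 0 0" --pt "0.31 0.137 0 0" --pt "0.31 0.137 0 0" --pt "0.31 0.137 0 0"

```text
time: 7.07
tool_pos: [0.633, -0.1896, 0.1042]
ee_rot: [-3.137, -0.001, 1.563]
wrist_force: [0.0, 0.3, -3.3]
width: 0.0459
finger_force: 30.0
```

>>> arm_command --pt "0 0 -0.03 0" --pt "0 0 -0.06 0" --pt "0 0 -0.08 0" --pt "0 0 -0.09 0" --pt "0 0 -0.1 0" --pt "0 0 -0.106 0" --pt "0 0 -0.11 0" --pt "0 0 -0.11 0"

```text
time: 7.73
tool_pos: [0.6344, -0.19, 0.0516]
ee_rot: [3.141, 0.0, 1.562]
wrist_force: [-0.3, 0.3, -3.4]
width: 0.0453
finger_force: 30.0
```

>>> arm_command --pt "0 0 -0.002 0" --pt "0 0 -0.004 0" --pt "0 0 -0.006 0" --pt "0 0 -0.008 0" --pt "0 0 -0.008 0" --pt "0 0 -0.008 0"

```text
time: 8.23
tool_pos: [0.6346, -0.1899, 0.0479]
ee_rot: [3.141, 0.0, 1.563]
wrist_force: [-0.5, 1.0, -2.2]
width: 0.0455
finger_force: 30.0
```

>>> arm_command --pt "0 0 -0.001 0" --pt "0 0 -0.001 0"

```text
time: 8.4
tool_pos: [0.6347, -0.1899, 0.0479]
ee_rot: [3.141, 0.0, 1.563]
wrist_force: [0.2, -0.3, 0.1]
width: 0.0456
finger_force: 30.0
```

>>> arm_command --pt "0 0 0 0" --pt "0 0 0 0" --pt "0 0 0 0" --pt "0 0 0 0" --pt "0 0 0 0" --pt "0 0 0 0" --claw 0

```text
time: 8.9
tool_pos: [0.6345, -0.1899, 0.0471]
ee_rot: [3.141, 0.0, 1.563]
wrist_force: [0.2, 0.6, -0.4]
width: 0.0822
finger_force: 0.0
```

>>> arm_command --pt "0 0 0.04 0" --pt "0 0 0.1 0" --pt "0 0 0.17 0" --pt "0 0 0.22 0" --pt "0 0 0.22 0"

```text
time: 9.32
tool_pos: [0.6377, -0.1911, 0.1654]
ee_rot: [3.129, 0.005, 1.563]
wrist_force: [1.1, -0.2, 1.5]
width: 0.094
finger_force: 0.0
```

Run:
```python
from h import *
a=cv2.resize(robot.snapshot("scene")[210:330,140:400,::-1],None,fx=3,fy=3,interpolation=cv2.INTER_CUBIC)
b=cv2.resize(robot.snapshot("top")[160:240,260:520,::-1],None,fx=3,fy=3,interpolation=cv2.INTER_CUBIC)
cv2.imwrite("pics/s2.png",np.vstack([a,b]))
```

```text
(no output)
```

View pics/s2.png

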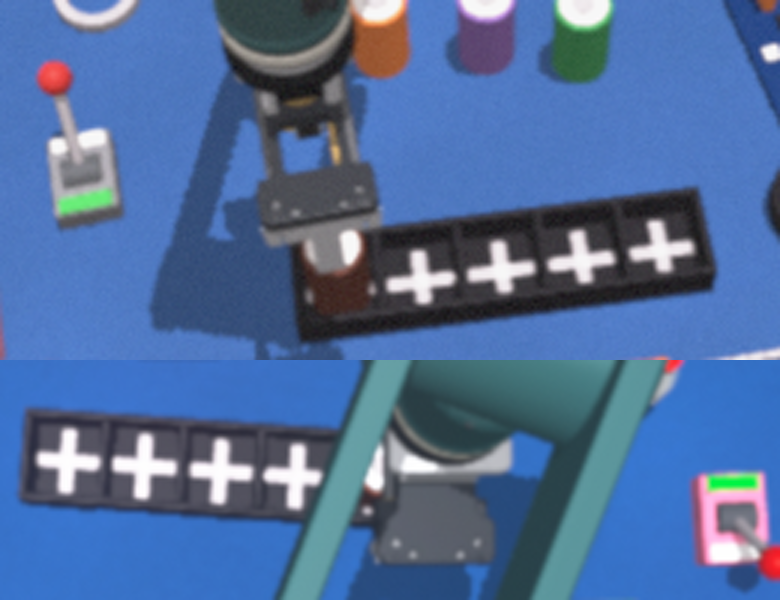

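The brown cell stands upright and centred in c0. Next is yellow.

>>> arm_command --pt "-0.07 -0.006 0 0" --pt "-0.14 -0.012 0 0" --pt "-0.21 -0.018 0 0" --pt "-0.28 -0.024 0 0" --pt "-0.339 -0.028 0 0" --pt "-0.339 -0.028 0 0" --pt "-0.339 -0.028 0 0"

```text
time: 10.0
tool_pos: [0.463, -0.2033, 0.1549]
ee_rot: [-3.139, -0.002, 1.561]
wrist_force: [0.4, -0.6, 0.2]
width: 0.0937
finger_force: 0.0
```

>>> arm_command --pt "0 0 -0.05 0" --pt "0 0 -0.1 0" --pt "0 0 -0.15 0" --pt "0 0 -0.19 0" --pt "0 0 -0.215 0" --pt "0 0 -0.231 0" --pt "0 0 -0.231 0"

```text
time: 10.58
tool_pos: [0.464, -0.2027, 0.0382]
ee_rot: [-3.137, -0.003, 1.563]
wrist_force: [-0.9, -0.4, -0.3]
width: 0.0939
finger_force: 0.0
```

>>> arm_command --pt "0 0 0 0" --pt "0 0 0 0" --pt "0 0 0 0" --pt "0 0 0 0" --pt "0 0 0 0" --pt "0 0 0 0" --pt "0 0 0 0" --pt "0 0 0 0" --claw 1

```text
time: 11.25
tool_pos: [0.4643, -0.2039, 0.0417]
ee_rot: [-3.14, 0.0, 1.563]
wrist_force: [-2.5, 0.4, 2.2]
width: 0.0457
finger_force: 30.0
```

>>> arm_command --pt "0 0 0.02 0" --pt "0 0 0.06 0" --pt "0 0 0.1 0" --pt "0 0 0.13 0" --pt "0 0 0.13 0"

```text
time: 11.67
tool_pos: [0.467, -0.2049, 0.1104]
ee_rot: [3.135, 0.003, 1.563]
wrist_force: [1.0, -1.1, -2.3]
width: 0.0459
finger_force: 30.0
```

>>> arm_command --pt "0.04 0.05 0 0" --pt "0.08 0.1 0 0" --pt "0.14 0.148 0 0" --pt "0.21 0.148 0 0" --pt "0.28 0.148 0 0" --pt "0.349 0.148 0 0" --pt "0.349 0.148 0 0" --pt "0.349 0.148 0 0"

```text
time: 12.33
tool_pos: [0.6393, -0.1292, 0.1027]
ee_rot: [-3.136, -0.002, 1.564]
wrist_force: [-0.3, 0.1, -3.3]
width: 0.0454
finger_force: 30.0
```

>>> arm_command --pt "0 0 -0.03 0" --pt "0 0 -0.06 0" --pt "0 0 -0.08 0" --pt "0 0 -0.09 0" --pt "0 0 -0.1 0" --pt "0 0 -0.106 0" --pt "0 0 -0.11 0" --pt "0 0 -0.11 0"

```text
time: 13.0
tool_pos: [0.6394, -0.1299, 0.0518]
ee_rot: [3.141, 0.0, 1.562]
wrist_force: [0.9, 0.6, -3.6]
width: 0.0456
finger_force: 30.0
```

>>> arm_command --pt "0 0 -0.002 0" --pt "0 0 -0.004 0" --pt "0 0 -0.006 0" --pt "0 0 -0.008 0" --pt "0 0 -0.009 0" --pt "0 0 -0.009 0" --pt "0 0 -0.009 0"

```text
time: 13.58
tool_pos: [0.6397, -0.1299, 0.0478]
ee_rot: [3.141, 0.0, 1.563]
wrist_force: [-0.7, 0.2, 0.9]
width: 0.0455
finger_force: 30.0
```

>>> arm_command --pt "0 0 0 0" --pt "0 0 0 0" --pt "0 0 0 0" --pt "0 0 0 0" --pt "0 0 0 0" --pt "0 0 0 0" --claw 0

```text
time: 14.08
tool_pos: [0.6395, -0.1299, 0.047]
ee_rot: [3.141, 0.0, 1.563]
wrist_force: [-0.3, -0.8, -0.3]
width: 0.0822
finger_force: 0.0
```

>>> arm_command --pt "0 0 0.04 0" --pt "0 0 0.1 0" --pt "0 0 0.17 0" --pt "0 0 0.22 0" --pt "0 0 0.22 0"

```text
time: 14.5
tool_pos: [0.6428, -0.1308, 0.1653]
ee_rot: [3.128, 0.004, 1.563]
wrist_force: [0.1, -0.7, 1.3]
width: 0.0936
finger_force: 0.0
```

>>> arm_command --pt "-0.07 0.005 0 0" --pt "-0.14 0.01 0 0" --pt "-0.21 0.016 0 0" --pt "-0.28 0.016 0 0" --pt "-0.35 0.016 0 0" --pt "-0.416 0.016 0 0" --pt "-0.416 0.016 0 0" --pt "-0.416 0.016 0 0"

```text
time: 15.17
tool_pos: [0.4302, -0.1217, 0.1564]
ee_rot: [3.141, -0.0, 1.561]
wrist_force: [0.5, 0.5, 0.3]
width: 0.0939
finger_force: 0.0
```

>>> arm_command --pt "0 0 -0.05 0" --pt "0 0 -0.1 0" --pt "0 0 -0.15 0" --pt "0 0 -0.19 0" --pt "0 0 -0.215 0" --pt "0 0 -0.231 0" --pt "0 0 -0.231 0"

```text
time: 15.75
tool_pos: [0.431, -0.1213, 0.0392]
ee_rot: [-3.138, -0.002, 1.563]
wrist_force: [-0.1, 0.6, -0.2]
width: 0.0938
finger_force: 0.0
```

>>> arm_command --pt "0 0 0 0" --pt "0 0 0 0" --pt "0 0 0 0" --pt "0 0 0 0" --pt "0 0 0 0" --pt "0 0 0 0" --pt "0 0 0 0" --pt "0 0 0 0" --claw 1

```text
time: 16.42
tool_pos: [0.4309, -0.1219, 0.0417]
ee_rot: [-3.141, 0.0, 1.563]
wrist_force: [-1.4, 1.4, 2.3]
width: 0.0458
finger_force: 30.0
```

>>> arm_command --pt "0 0 0.02 0" --pt "0 0 0.06 0" --pt "0 0 0.1 0" --pt "0 0 0.13 0" --pt "0 0 0.13 0"

```text
time: 16.83
tool_pos: [0.4335, -0.1226, 0.1101]
ee_rot: [3.135, 0.002, 1.563]
wrist_force: [0.2, -0.5, -2.7]
width: 0.0457
finger_force: 30.0
```

>>> arm_command --pt "0.04 0.04 0 0" --pt "0.1 0.08 0 0" --pt "0.17 0.104 0 0" --pt "0.24 0.104 0 0" --pt "0.31 0.104 0 0" --pt "0.37 0.104 0 0" --pt "0.425 0.104 0 0" --pt "0.425 0.104 0 0"

```text
time: 17.5
tool_pos: [0.6472, -0.0695, 0.1026]
ee_rot: [-3.141, -0.001, 1.563]
wrist_force: [-1.0, -0.8, -3.5]
width: 0.0455
finger_force: 30.0
```

>>> arm_command --pt "0 0 -0.03 0" --pt "0 0 -0.06 0" --pt "0 0 -0.08 0" --pt "0 0 -0.09 0" --pt "0 0 -0.1 0" --pt "0 0 -0.106 0" --pt "0 0 -0.11 0" --pt "0 0 -0.11 0"

```text
time: 18.17
tool_pos: [0.6439, -0.0699, 0.0518]
ee_rot: [3.141, 0.0, 1.562]
wrist_force: [-0.3, -0.0, -3.7]
width: 0.0455
finger_force: 30.0
```

>>> arm_command --pt "0 0 -0.002 0" --pt "0 0 -0.004 0" --pt "0 0 -0.006 0" --pt "0 0 -0.008 0" --pt "0 0 -0.009 0" --pt "0 0 -0.009 0" --pt "0 0 -0.009 0"

```text
time: 18.75
tool_pos: [0.6442, -0.0699, 0.0477]
ee_rot: [3.141, 0.0, 1.563]
wrist_force: [-0.8, 0.8, -0.3]
width: 0.0455
finger_force: 30.0
```

>>> arm_command --pt "0 0 0 0" --pt "0 0 0 0" --pt "0 0 0 0" --pt "0 0 0 0" --pt "0 0 0 0" --pt "0 0 0 0" --claw 0

```text
time: 19.25
tool_pos: [0.644, -0.0699, 0.0471]
ee_rot: [3.141, 0.0, 1.563]
wrist_force: [-0.1, 0.4, 0.4]
width: 0.0825
finger_force: 0.0
```

>>> arm_command --pt "0 0 0.04 0" --pt "0 0 0.1 0" --pt "0 0 0.17 0" --pt "0 0 0.22 0" --pt "0 0 0.22 0"

```text
time: 19.67
tool_pos: [0.6474, -0.0705, 0.1652]
ee_rot: [3.128, 0.002, 1.563]
wrist_force: [0.5, -0.3, 1.2]
width: 0.0938
finger_force: 0.0
```

>>> arm_command --pt "-0.07 0.02 0 0" --pt "-0.14 0.04 0 0" --pt "-0.21 0.062 0 0" --pt "-0.28 0.062 0 0" --pt "-0.34 0.062 0 0" --pt "-0.394 0.062 0 0" --pt "-0.394 0.062 0 0" --pt "-0.394 0.062 0 0"

```text
time: 20.33
tool_pos: [0.4459, -0.0387, 0.1565]
ee_rot: [3.141, -0.0, 1.562]
wrist_force: [-0.3, 0.1, 0.2]
width: 0.0942
finger_force: 0.0
```

>>> arm_command --pt "0 0 -0.05 0" --pt "0 0 -0.1 0" --pt "0 0 -0.15 0" --pt "0 0 -0.19 0" --pt "0 0 -0.215 0" --pt "0 0 -0.231 0" --pt "0 0 -0.231 0"

```text
time: 20.92
tool_pos: [0.4461, -0.0386, 0.0391]
ee_rot: [-3.137, -0.001, 1.563]
wrist_force: [-1.1, 0.2, 0.6]
width: 0.0939
finger_force: 0.0
```

>>> arm_command --pt "0 0 0 0" --pt "0 0 0 0" --pt "0 0 0 0" --pt "0 0 0 0" --pt "0 0 0 0" --pt "0 0 0 0" --pt "0 0 0 0" --pt "0 0 0 0" --claw 1

```text
time: 21.58
tool_pos: [0.4462, -0.0389, 0.0417]
ee_rot: [-3.14, 0.0, 1.563]
wrist_force: [-1.6, 0.8, 1.8]
width: 0.0457
finger_force: 30.0
```

>>> arm_command --pt "0 0 0.02 0" --pt "0 0 0.06 0" --pt "0 0 0.1 0" --pt "0 0 0.13 0" --pt "0 0 0.13 0"

```text
time: 22.0
tool_pos: [0.4491, -0.0392, 0.11]
ee_rot: [3.135, 0.001, 1.563]
wrist_force: [0.9, -0.5, -3.2]
width: 0.0457
finger_force: 30.0
```

>>> arm_command --pt "0.04 0.03 0 0" --pt "0.1 0.061 0 0" --pt "0.17 0.061 0 0" --pt "0.24 0.061 0 0" --pt "0.31 0.061 0 0" --pt "0.36 0.061 0 0" --pt "0.404 0.061 0 0" --pt "0.404 0.061 0 0"

```text
time: 22.67
tool_pos: [0.6515, -0.0084, 0.1031]
ee_rot: [-3.14, -0.0, 1.563]
wrist_force: [-0.3, 0.3, -4.0]
width: 0.0456
finger_force: 30.0
```

>>> arm_command --pt "0 0 -0.03 0" --pt "0 0 -0.06 0" --pt "0 0 -0.08 0" --pt "0 0 -0.09 0" --pt "0 0 -0.1 0" --pt "0 0 -0.106 0" --pt "0 0 -0.11 0" --pt "0 0 -0.11 0"

```text
time: 23.33
tool_pos: [0.6489, -0.0084, 0.0517]
ee_rot: [3.141, 0.0, 1.562]
wrist_force: [0.2, -0.6, -4.1]
width: 0.0457
finger_force: 30.0
```

>>> arm_command --pt "0 0 -0.002 0" --pt "0 0 -0.004 0" --pt "0 0 -0.006 0" --pt "0 0 -0.008 0" --pt "0 0 -0.009 0" --pt "0 0 -0.009 0" --pt "0 0 -0.009 0"

```text
time: 23.92
tool_pos: [0.6491, -0.0084, 0.0477]
ee_rot: [3.141, 0.0, 1.563]
wrist_force: [-1.5, -0.8, -0.4]
width: 0.0455
finger_force: 30.0
```

>>> arm_command --pt "0 0 0 0" --pt "0 0 0 0" --pt "0 0 0 0" --pt "0 0 0 0" --pt "0 0 0 0" --pt "0 0 0 0" --claw 0

```text
time: 24.42
tool_pos: [0.649, -0.0084, 0.0471]
ee_rot: [3.141, 0.0, 1.563]
wrist_force: [0.9, -0.2, -0.0]
width: 0.0823
finger_force: 0.0
```

>>> arm_command --pt "0 0 0.04 0" --pt "0 0 0.1 0" --pt "0 0 0.17 0" --pt "0 0 0.22 0" --pt "0 0 0.22 0"

```text
time: 24.83
tool_pos: [0.6524, -0.0086, 0.1653]
ee_rot: [3.128, 0.001, 1.563]
wrist_force: [0.9, -0.1, 1.4]
width: 0.0939
finger_force: 0.0
```

>>> arm_command --pt "-0.07 0.03 0 0" --pt "-0.14 0.06 0 0" --pt "-0.21 0.084 0 0" --pt "-0.28 0.084 0 0" --pt "-0.33 0.084 0 0" --pt "-0.356 0.084 0 0" --pt "-0.356 0.084 0 0" --pt "-0.356 0.084 0 0"

```text
time: 25.5
tool_pos: [0.4706, 0.0337, 0.1566]
ee_rot: [3.141, 0.0, 1.563]
wrist_force: [0.3, -0.5, 0.1]
width: 0.0944
finger_force: 0.0
```

>>> arm_command --pt "0 0 -0.05 0" --pt "0 0 -0.1 0" --pt "0 0 -0.15 0" --pt "0 0 -0.19 0" --pt "0 0 -0.215 0" --pt "0 0 -0.231 0" --pt "0 0 -0.231 0"

```text
time: 26.08
tool_pos: [0.47, 0.0336, 0.0389]
ee_rot: [-3.137, -0.0, 1.562]
wrist_force: [-0.2, 0.1, -1.2]
width: 0.0941
finger_force: 0.0
```

>>> arm_command --pt "0 0 0 0" --pt "0 0 0 0" --pt "0 0 0 0" --pt "0 0 0 0" --pt "0 0 0 0" --pt "0 0 0 0" --pt "0 0 0 0" --pt "0 0 0 0" --claw 1

```text
time: 26.75
tool_pos: [0.4702, 0.0337, 0.0417]
ee_rot: [-3.14, 0.0, 1.563]
wrist_force: [-1.9, 0.0, 1.8]
width: 0.0454
finger_force: 30.0
```

>>> arm_command --pt "0 0 0.02 0" --pt "0 0 0.06 0" --pt "0 0 0.1 0" --pt "0 0 0.13 0" --pt "0 0 0.13 0"

```text
time: 27.17
tool_pos: [0.4732, 0.0336, 0.1102]
ee_rot: [3.134, 0.0, 1.562]
wrist_force: [0.3, 0.6, -2.8]
width: 0.0456
finger_force: 30.0
```

>>> arm_command --pt "0.04 0.02 0 0" --pt "0.1 0.036 0 0" --pt "0.17 0.036 0 0" --pt "0.24 0.036 0 0" --pt "0.31 0.036 0 0" --pt "0.365 0.036 0 0" --pt "0.365 0.036 0 0" --pt "0.365 0.036 0 0"

```text
time: 27.83
tool_pos: [0.6531, 0.0516, 0.1032]
ee_rot: [-3.137, -0.0, 1.562]
wrist_force: [-0.7, 0.2, -3.9]
width: 0.0458
finger_force: 30.0
```

>>> arm_command --pt "0 0 -0.03 0" --pt "0 0 -0.06 0" --pt "0 0 -0.08 0" --pt "0 0 -0.09 0" --pt "0 0 -0.1 0" --pt "0 0 -0.106 0" --pt "0 0 -0.11 0" --pt "0 0 -0.11 0"

```text
time: 28.5
tool_pos: [0.6534, 0.0517, 0.0517]
ee_rot: [3.141, 0.0, 1.563]
wrist_force: [-0.1, 0.1, -4.5]
width: 0.0456
finger_force: 30.0
```

>>> arm_command --pt "0 0 -0.002 0" --pt "0 0 -0.004 0" --pt "0 0 -0.006 0" --pt "0 0 -0.008 0" --pt "0 0 -0.009 0" --pt "0 0 -0.009 0" --pt "0 0 -0.009 0"

```text
time: 29.08
tool_pos: [0.6537, 0.0517, 0.0477]
ee_rot: [3.141, 0.0, 1.563]
wrist_force: [-0.4, 0.6, -0.3]
width: 0.0458
finger_force: 30.0
```

>>> arm_command --pt "0 0 0 0" --pt "0 0 0 0" --pt "0 0 0 0" --pt "0 0 0 0" --pt "0 0 0 0" --pt "0 0 0 0" --claw 0

```text
time: 29.58
tool_pos: [0.6535, 0.0517, 0.0471]
ee_rot: [3.141, -0.0, 1.563]
wrist_force: [-0.4, 0.4, -0.2]
width: 0.0822
finger_force: 0.0
```

>>> arm_command --pt "0 0 0.04 0" --pt "0 0 0.1 0" --pt "0 0 0.17 0" --pt "0 0 0.22 0" --pt "0 0 0.22 0"

```text
time: 30.0
tool_pos: [0.6569, 0.0517, 0.1653]
ee_rot: [3.128, -0.0, 1.563]
wrist_force: [0.2, -0.4, 1.9]
width: 0.0942
finger_force: 0.0
```

>>> arm_command --pt "-0.07 -0.02 0 0" --pt "-0.14 -0.05 0 0" --pt "-0.21 -0.08 0 0" --pt "-0.28 -0.1 0 0" --pt "-0.35 -0.12 0 0" --pt "-0.42 -0.14 0 0" --pt "-0.45 -0.14 0 0" --pt "-0.45 -0.14 0 0"

```text
time: 30.67
tool_pos: [0.4255, -0.0185, 0.1563]
ee_rot: [-3.141, -0.0, 1.561]
wrist_force: [-0.0, 0.4, 0.2]
width: 0.0939
finger_force: 0.0
```

Run:
```python
from h import *
t=robot.snapshot("top")[:,:,::-1];s=robot.snapshot("scene")[:,:,::-1]
cv2.imwrite("pics/t3.png",t);cv2.imwrite("pics/s3.png",s)
a=cv2.resize(t[170:300,195:275],None,fx=4,fy=4,interpolation=cv2.INTER_CUBIC)
b=cv2.resize(s[170:300,360:480],None,fx=4,fy=4,interpolation=cv2.INTER_CUBIC)
cv2.imwrite("pics/c3.png",np.hstack([a,b]))
c=cv2.resize(s[200:330,140:400],None,fx=2.3,fy=2.3,interpolation=cv2.INTER_CUBIC);d=cv2.resize(t[160:290,260:520],None,fx=2.3,fy=2.3,interpolation=cv2.INTER_CUBIC)
cv2.imwrite("pics/d3.png",np.vstack([c,d]))
```

```text
(no output)
```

View pics/c3.png

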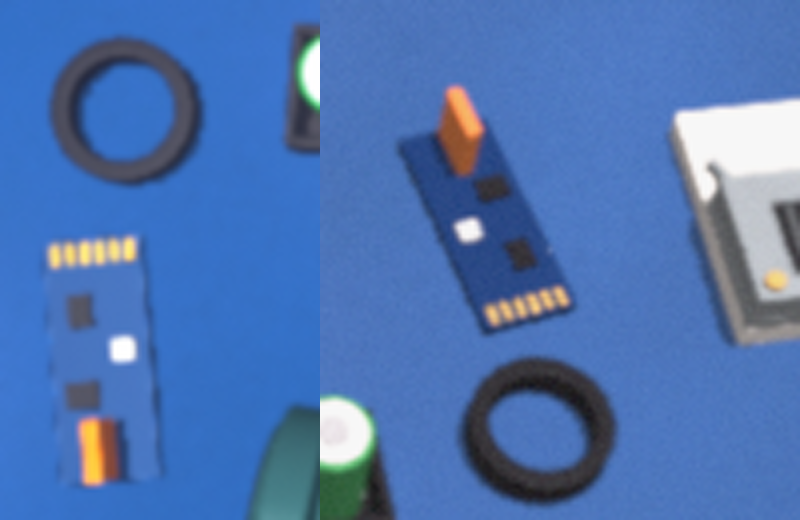

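View pics/d3.png

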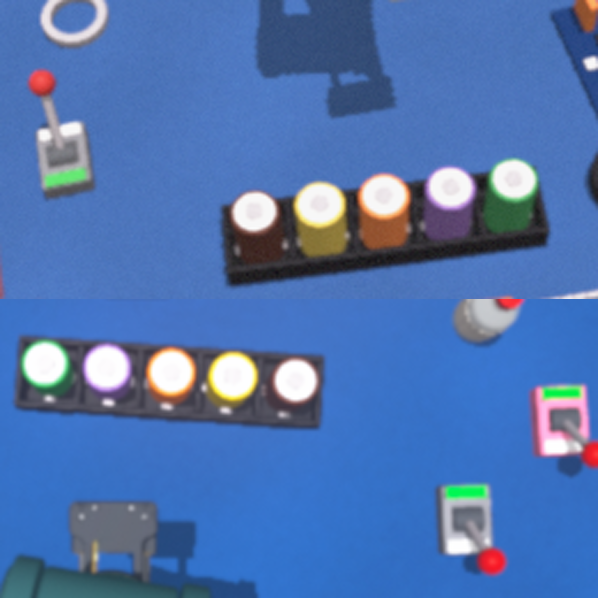

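All five cells stand in the tray, the lever is off (ball at the white side), and the board hasn't moved: white square still at top (225,257). Next I compute the board and dock poses.

Run:
```python
from h import *
np.set_printoptions(precision=4,suppress=True)
tA=lambda u:full(u,100,190,5);sA=lambda u:full(u,370,180,5)
g=lambda u,z:atz('top',tA(u),z)[:2]
gs=lambda u,z:atz('scene',sA(u),z)[:2]
ang=lambda v:np.degrees(np.arctan2(v[1],v[0]))
c=[g(u,.008) for u in((531,204),(648,196),(677,496),(552,504))]
print('board corners',*c,'ctr',np.mean(c,0),'yaw',ang(c[0]-c[3]),ang(c[1]-c[2]),ang(c[0]-c[1])-90,ang(c[3]-c[2])-90)
f=[g(u,.053) for u in((573,424),(598,424),(606,505),(580,506))]; fs=[gs(u,.053) for u in((110,62),(127,58),(154,108),(138,116))]
print('fin ctr',np.mean(f,0),np.mean(fs,0),'yaw',ang(f[0]-f[3]),ang(f[1]-f[2]), ang(fs[2]-fs[1]),ang(fs[3]-fs[0]))
for nm,G,H in(('top',g,((72,84),(309,101),(293,294),(50,278),(66,431),(307,447),(89,108),(279,122))),('scene',gs,((720,297),(500,326),(446,170),(668,148),(605,70),(393,92),(695,279),(519,300)))):
    z=[.054]*4+[.02]*2+[.054]*2
    P=[G(u,q) for u,q in zip(H,z)]
    yw=ang(P[0]-P[1])-90; print(nm,'yaws',yw,ang(P[4]-P[5])-90,ang(P[6]-P[7])-90,ang(P[0]-P[3]),ang(P[1]-P[2]))
    a=np.radians(-4.5);R=np.array([[np.cos(a),np.sin(a)],[-np.sin(a),np.cos(a)]])
    print(np.array([R@p for p in P]))
```

```text
board corners [0.5659 0.2344] [0.5692 0.1785] [0.4268 0.1644] [0.4235 0.2237] ctr [0.4964 0.2002] yaw 4.292421558853452 5.641296716109269 3.378811406529479 3.176270529050626
fin ctr [0.4438 0.196 ] [0.4446 0.1981] yaw 5.13489454903112 5.8633575862076075 6.976712077295876 6.26552491791535
top yaws -4.661494425924715 -4.244709018519089 -4.7648561346154565 -5.551406861865433 -4.141046952133037
[[0.584  0.482 ]
 [0.5837 0.3722]
 [0.495  0.3717]
 [0.4945 0.4836]
 [0.4235 0.4846]
 [0.424  0.3706]
 [0.5735 0.4731]
 [0.5731 0.3852]]
scene yaws -4.153439800017267 -4.961719670033688 -4.823833342509744 -6.448307504674029 -4.175812833162302
[[0.5846 0.4825]
 [0.5853 0.3724]
 [0.4971 0.3719]
 [0.4992 0.4854]
 [0.4271 0.4868]
 [0.4262 0.3732]
 [0.5734 0.4737]
 [0.5729 0.3856]]
```

Board yaw is about 4.8° with its fin at (0.444,0.1965). Dock origin is about (0.572,0.384) with yaw about -4.6°. I turn and move over the fin.

>>> arm_command --pt "0.016 0.2 0 0.4" --pt "0.016 0.2 0 0.4" --pt "0.016 0.2 0 0.4" --pt "0.016 0.2 0 0.4" --pt "0.016 0.2 0 0.4" --pt "0.016 0.2 0 0.4" --pt "0.016 0.2 0 0.4" --pt "0.016 0.2 0 0.4"

```text
time: 31.43
tool_pos: [0.4375, 0.0823, 0.1564]
ee_rot: [-3.141, -0.001, 2.403]
wrist_force: [-0.9, -0.6, 0.3]
width: 0.0941
finger_force: 0.0
```

>>> arm_command --pt "0.016 0.229 0 0.393" --pt "0.016 0.229 0 0.393" --pt "0.016 0.229 0 0.393" --pt "0.016 0.229 0 0.393" --pt "0.016 0.229 0 0.393" --pt "0.016 0.229 0 0.393" --pt "0.016 0.229 0 0.393" --pt "0.016 0.229 0 0.393"

```text
time: 32.1
tool_pos: [0.4451, 0.1968, 0.1564]
ee_rot: [3.142, -0.001, -3.06]
wrist_force: [-0.0, 0.1, -0.7]
width: 0.094
finger_force: 0.0
```

Run:
```python
from h import *
o=robot.get_obs();print(o['tool_pos'],np.degrees(o['ee_rot']),o['joint_positions'])
s=robot.snapshot("scene")[:,:,::-1];t=robot.snapshot("top")[:,:,::-1]
s0=cv2.imread("pics/s3.png")
r=slice(185,270),slice(370,430)
print(np.abs(s[r].astype(int)-s0[r]).mean(), [ (a:=s.astype(int)[190:260,370:425], np.round(np.argwhere(a.min(2)>170).mean(0)+[190,370],1)) [1]])
a=s0.astype(int)[190:260,370:425];print(np.argwhere(a.min(2)>170).mean(0)+[190,370])
cv2.imwrite("pics/c4.png",cv2.resize(s[150:280,340:500],None,fx=4,fy=4,interpolation=cv2.INTER_CUBIC))
```

```text
[0.44505324 0.19679503 0.15639175] [ 1.79998532e+02 -3.76196737e-02 -1.75337170e+02] [ 2.99637152e-01 -3.90413000e-02  1.59691127e+00  1.67204270e-04
  1.58435814e+00 -1.35253869e+00]
7.66640522875817 [array([227. , 396.8])]
[227.03846154 396.69230769]
```

View pics/c4.png

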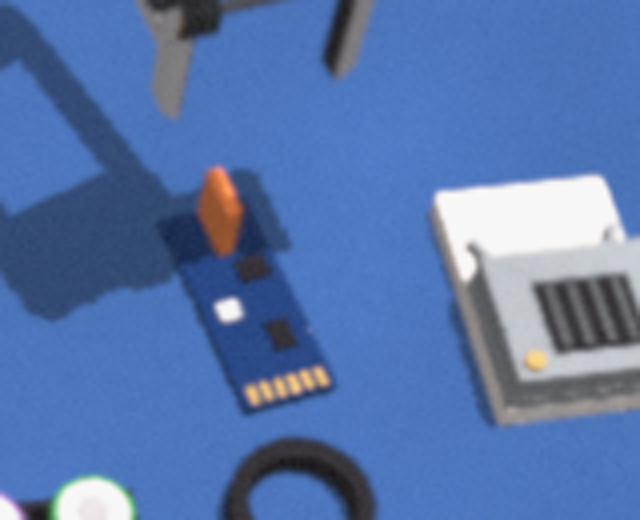

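Board is unmoved and the fingers straddle the fin. Descending and gripping.

>>> arm_command --pt "0 0 -0.05 0" --pt "0 0 -0.1 0" --pt "0 0 -0.15 0" --pt "0 0 -0.2 0" --pt "0 0 -0.235 0" --pt "0 0 -0.26 0" --pt "0 0 -0.275 0" --pt "0 0 -0.281 0"

```text
time: 32.87
tool_pos: [0.4437, 0.1959, 0.015]
ee_rot: [-3.141, -0.003, -3.062]
wrist_force: [0.2, -0.8, -0.1]
width: 0.0943
finger_force: 0.0
```

>>> arm_command --pt "0 0 0 0" --pt "0 0 0 0" --pt "0 0 0 0" --pt "0 0 0 0" --pt "0 0 0 0" --pt "0 0 0 0" --pt "0 0 0 0" --pt "0 0 0 0" --claw 1

```text
time: 33.53
tool_pos: [0.4445, 0.1962, 0.0167]
ee_rot: [3.141, 0.0, -3.06]
wrist_force: [0.7, 0.1, 0.5]
width: 0.0446
finger_force: 0.0
```

>>> arm_command --pt "0 0 0 0" --pt "0 0 0 0" --pt "0 0 0 0" --pt "0 0 0 0" --pt "0 0 0 0" --pt "0 0 0 0" --pt "0 0 0 0" --pt "0 0 0 0"

```text
time: 34.2
tool_pos: [0.4444, 0.1962, 0.0165]
ee_rot: [3.141, -0.0, -3.06]
wrist_force: [0.8, 1.5, -0.3]
width: 0.0098
finger_force: 30.0
```

>>> arm_command --pt "0 0 0.02 0" --pt "0 0 0.05 0" --pt "0 0 0.09 0" --pt "0 0 0.13 0" --pt "0 0 0.15 0" --pt "0 0 0.15 0"

```text
time: 34.7
tool_pos: [0.4463, 0.1967, 0.0948]
ee_rot: [3.14, 0.006, -3.06]
wrist_force: [0.9, 0.5, -0.8]
width: 0.01
finger_force: 30.0
```

>>> arm_command --pt "-0.05 0 0 0" --pt "-0.1 0.03 0 -0.02" --pt "-0.124 0.08 0 -0.04" --pt "-0.124 0.15 0 -0.06" --pt "-0.124 0.22 0 -0.078" --pt "-0.124 0.29 0 -0.078" --pt "-0.124 0.35 0 -0.078" --pt "-0.124 0.405 0 -0.078"

```text
time: 35.37
tool_pos: [0.3812, 0.4, 0.0898]
ee_rot: [-3.14, -0.002, 3.061]
wrist_force: [0.5, 0.3, -1.7]
width: 0.0097
finger_force: 30.0
```

>>> arm_command --pt "0 0 -0.02 0" --pt "0 0 -0.04 0" --pt "0 0 -0.06 0" --pt "0 0 -0.075 0" --pt "0 0 -0.085 0" --pt "0 0 -0.085 0" --pt "0 0 -0.085 0"

```text
time: 35.95
tool_pos: [0.3824, 0.3978, 0.0486]
ee_rot: [-3.141, -0.001, 3.059]
wrist_force: [-0.4, -0.0, -1.1]
width: 0.0098
finger_force: 30.0
```

Run:
```python
from h import *
o=robot.get_obs();print(o['tool_pos'],np.degrees(o['ee_rot']),o['wrist_force'],o['wrist_torque'])
s=robot.snapshot("scene")[:,:,::-1];t=robot.snapshot("top")[:,:,::-1]
cv2.imwrite("pics/t5.png",t);cv2.imwrite("pics/s5.png",s)
a=cv2.resize(t[190:320,90:190],None,fx=4,fy=4,interpolation=cv2.INTER_CUBIC)
b=cv2.resize(s[150:280,430:530],None,fx=4,fy=4,interpolation=cv2.INTER_CUBIC)
cv2.imwrite("pics/c5.png",np.hstack([a,b]))
```

```text
[0.38242249 0.39775048 0.04864492] [-1.79969878e+02 -2.96461692e-02  1.75258921e+02] [-0.35127512 -0.04263262 -1.14706983] [ 0.083312   -0.12469265 -0.00372469]
```

View pics/c5.png

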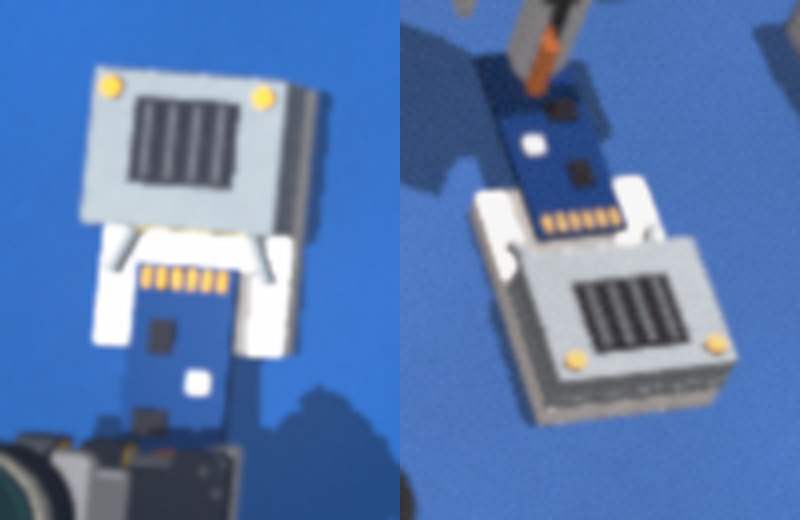

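The board is held in front of the ledge. Its tip corners in the top crop are at (138,262) and (240,268), and in the scene half at (137,240) and (226,228). Next I compare its midline with the dock's.

Run:
```python
from h import *
np.set_printoptions(precision=4,suppress=True)
a=np.radians(-4.6);R=np.array([[np.cos(a),np.sin(a)],[-np.sin(a),np.cos(a)]])
T=lambda u:atz('top',full(u,90,190,4),.040);S=lambda u:atz('scene',full(u,430,150,4),.040)
for F,P in((T,((138,264),(239,268))),(S,((226,228),(137,240)))):
    p=[R@F(u)[:2] for u in P];print(p,(p[0]+p[1])/2)
m,e=tri(full((188.5,266),90,190,4),full((181.5,234),430,150,4));print('tip top mid',m,e,'dockframe',R@m[:2])
# dock midline with same yaw
z=[.054]*4+[.02]*2
for n,f,H in(('top',lambda u:full(u,100,190,5),((72,84),(309,101),(293,294),(50,278),(66,431),(307,447))),('scene',lambda u:full(u,370,180,5),((720,297),(500,326),(446,170),(668,148),(605,70),(393,92)))):
    P=np.array([R@atz(n,f(u),q)[:2] for u,q in zip(H,z)]);print(n,(P[0]+P[1])/2,(P[2]+P[3])/2,(P[4]+P[5])/2)
print('tcp',R@robot.get_obs()['tool_pos'][:2])
```

```text
[array([0.4721, 0.4548]), array([0.474 , 0.3961])] [0.473  0.4255]
[array([0.4766, 0.4531]), array([0.478 , 0.3948])] [0.4773 0.424 ]
tip top mid [0.5056 0.3884 0.0331] 0.00050967727428536 dockframe [0.4729 0.4277]
top [0.5831 0.4281] [0.494  0.4285] [0.423  0.4284]
scene [0.5842 0.4285] [0.4974 0.4295] [0.4259 0.4308]
tcp [0.3497 0.428 ]
```

Apparently the board is about 3 mm to the -y side. I shift half of that, lower to just above the ledge, and re-measure there, where parallax is small.

>>> arm_command --pt "0 0.004 -0.008 0" --pt "0 0.004 -0.014 0" --pt "0 0.004 -0.018 0" --pt "0 0.004 -0.02 0" --pt "0 0.004 -0.02 0" --pt "0 0.004 -0.02 0"

```text
time: 36.55
tool_pos: [0.3823, 0.4006, 0.0389]
ee_rot: [-3.142, -0.0, 3.06]
wrist_force: [0.6, 0.3, -1.1]
width: 0.0097
finger_force: 30.0
```

Run:
```python
from h import *
o=robot.get_obs();print(o['tool_pos'],np.degrees(o['ee_rot']),o['wrist_force'],o['wrist_torque'])
t=np.mean([robot.snapshot("top")[:,:,::-1].astype(float) for _ in range(6)],0)
s=np.mean([robot.snapshot("scene")[:,:,::-1].astype(float) for _ in range(6)],0)
a=cv2.resize(t[240:290,105:170],None,fx=6,fy=6,interpolation=cv2.INTER_CUBIC)
b=cv2.resize(s[185:235,440:505],None,fx=6,fy=6,interpolation=cv2.INTER_CUBIC)
cv2.imwrite("pics/c6.png",np.hstack([a,b]).clip(0,255))
```

```text
[0.38231734 0.40063523 0.03887907] [-1.79995129e+02 -8.65673802e-03  1.75330658e+02] [ 0.60879581  0.30075916 -1.14539054] [ 0.05678581 -0.10293877 -0.01490084][ WARN:0@8.668] global loadsave.cpp:1063 imwrite_ Unsupported depth image for selected encoder is fallbacked to CV_8U.
```

View pics/c6.png

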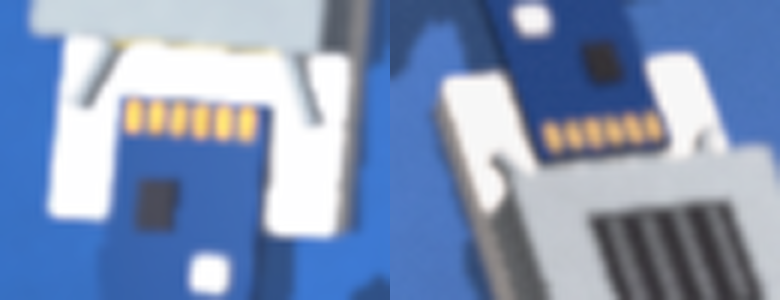

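At ledge height the board is about 1 mm to the -y side. I insert along the dock axis with a 1 mm correction, watching force.

>>> arm_command --pt "0.008 0.002 -0.001 0" --pt "0.018 0.001 -0.002 0" --pt "0.028 0 -0.002 0" --pt "0.038 -0.001 -0.002 0" --pt "0.048 -0.002 -0.002 0" --pt "0.058 -0.003 -0.002 0" --pt "0.066 -0.003 -0.002 0" --pt "0.07 -0.004 -0.002 0"

```text
time: 37.82
tool_pos: [0.4182, 0.3986, 0.038]
ee_rot: [3.141, 0.0, 3.059]
wrist_force: [-0.5, 0.3, -1.4]
width: 0.0093
finger_force: 30.0
```

>>> arm_command --pt "0.008 -0.001 0 0" --pt "0.016 -0.001 0 0" --pt "0.024 -0.002 0 0" --pt "0.032 -0.003 0 0" --pt "0.036 -0.003 0 0" --pt "0.036 -0.003 0 0"

```text
time: 38.32
tool_pos: [0.4359, 0.3971, 0.038]
ee_rot: [3.141, 0.0, 3.06]
wrist_force: [0.8, 0.6, -1.9]
width: 0.0098
finger_force: 30.0
```

>>> arm_command --pt "0.01 -0.001 0 0" --pt "0.02 -0.002 0 0" --pt "0.03 -0.002 0 0" --pt "0.04 -0.003 0 0" --pt "0.05 -0.004 0 0" --pt "0.06 -0.005 0 0" --pt "0.066 -0.005 0 0" --pt "0.07 -0.006 0 0"

```text
time: 38.98
tool_pos: [0.4709, 0.3941, 0.038]
ee_rot: [3.141, 0.0, 3.06]
wrist_force: [-0.0, 0.1, -1.1]
width: 0.0098
finger_force: 30.0
```

>>> arm_command --pt "0.005 0 0 0" --pt "0.01 -0.001 0 0" --pt "0.015 -0.001 0 0" --pt "0.02 -0.002 0 0" --pt "0.024 -0.002 0 0" --pt "0.026 -0.002 0 0" --pt "0.026 -0.002 0 0"

```text
time: 39.57
tool_pos: [0.4836, 0.3931, 0.038]
ee_rot: [3.141, 0.0, 3.06]
wrist_force: [0.2, 0.2, -1.9]
width: 0.0098
finger_force: 30.0
```

>>> arm_command --pt "0.002 0 0 0" --pt "0.004 0 0 0" --pt "0.006 0 0 0" --pt "0.008 -0.001 0 0" --pt "0.008 -0.001 0 0"

```text
time: 39.98
tool_pos: [0.4869, 0.3929, 0.038]
ee_rot: [3.141, -0.001, 3.06]
wrist_force: [-1.3, -0.1, -1.8]
width: 0.0101
finger_force: 30.0
```

>>> arm_command --pt "0.002 0 0 0" --pt "0.004 0 0 0" --pt "0.004 0 0 0"

```text
time: 40.23
tool_pos: [0.4871, 0.3931, 0.0379]
ee_rot: [-3.141, -0.005, 3.06]
wrist_force: [-7.3, 1.2, 1.2]
width: 0.0098
finger_force: 30.0
```

The stop is reached at the expected place (x=0.487). A small extra push, lower onto the ledge, then release.

>>> arm_command --pt "0.002 0 0 0" --pt "0.002 0 0 0" --pt "0.002 0 -0.001 0" --pt "0.002 0 -0.002 0" --pt "0.002 0 -0.003 0" --pt "0.002 0 -0.003 0"

```text
time: 40.73
tool_pos: [0.4871, 0.3933, 0.037]
ee_rot: [-3.141, -0.006, 3.061]
wrist_force: [-9.8, 1.0, 4.2]
width: 0.0098
finger_force: 30.0
```

>>> arm_command --pt "0 0 0 0" --pt "0 0 0 0" --pt "0 0 0 0" --pt "0 0 0 0" --pt "0 0 0 0" --pt "0 0 0 0" --claw 0.6

```text
time: 41.23
tool_pos: [0.4908, 0.3925, 0.0366]
ee_rot: [3.141, 0.0, 3.06]
wrist_force: [-0.2, -0.2, -0.3]
width: 0.0373
finger_force: 0.0
```

>>> arm_command --pt "0 0 0.03 0" --pt "0 0 0.08 0" --pt "0 0 0.15 0" --pt "0 0 0.22 0" --pt "0 0 0.26 0" --pt "0 0 0.26 0"

```text
time: 41.73
tool_pos: [0.4932, 0.3943, 0.1739]
ee_rot: [3.134, 0.01, 3.06]
wrist_force: [1.3, -0.2, 0.4]
width: 0.0375
finger_force: 0.0
```

>>> arm_command --pt "-0.05 -0.05 0 -0.06" --pt "-0.1 -0.12 0 -0.12" --pt "-0.1 -0.2 0 -0.18" --pt "-0.1 -0.27 0 -0.24" --pt "-0.1 -0.35 0 -0.3" --pt "-0.1 -0.42 0 -0.35" --pt "-0.1 -0.5 0 -0.41" --pt "-0.1 -0.57 0 -0.47" --claw 1

```text
time: 42.4
tool_pos: [0.4394, 0.1055, 0.1652]
ee_rot: [-3.14, -0.0, 2.071]
wrist_force: [0.4, -1.1, -0.2]
width: 0.0005
finger_force: 0.0
```

Run:
```python
from h import *
t=robot.snapshot("top")[:,:,::-1];s=robot.snapshot("scene")[:,:,::-1]
a=cv2.resize(t[190:310,90:190],None,fx=4,fy=4,interpolation=cv2.INTER_CUBIC)
b=cv2.resize(s[160:280,430:530],None,fx=4,fy=4,interpolation=cv2.INTER_CUBIC)
cv2.imwrite("pics/c7.png",np.hstack([a,b]))
```

```text
(no output)
```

View pics/c7.png

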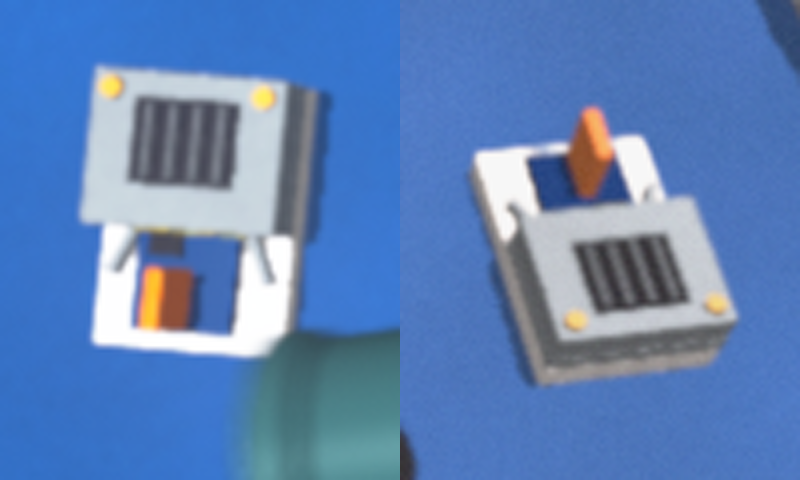

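The board is home: its tail sits about 10 mm inside the ledge edge, as it should. Next I go to the -x side of the isolator ball.

>>> arm_command --pt "-0.052 -0.08 0 -0.04" --pt "-0.052 -0.16 0 -0.09" --pt "-0.052 -0.24 0 -0.14" --pt "-0.052 -0.32 0 -0.18" --pt "-0.052 -0.4 0 -0.22" --pt "-0.052 -0.48 0 -0.239" --pt "-0.052 -0.56 0 -0.239" --pt "-0.052 -0.6 0 -0.239"

```text
time: 43.17
tool_pos: [0.414, -0.1955, 0.1653]
ee_rot: [-3.14, 0.001, 1.575]
wrist_force: [1.0, 0.8, 0.5]
width: -0.0
finger_force: 0.0
```

>>> arm_command --pt "0 -0.07 0 0" --pt "0 -0.14 0 0" --pt "0 -0.21 0 0" --pt "0 -0.28 0 0" --pt "0 -0.33 0 0" --pt "0 -0.353 0 0" --pt "0 -0.353 0 0" --pt "0 -0.353 0 0"

```text
time: 43.83
tool_pos: [0.4146, -0.3677, 0.1655]
ee_rot: [-3.141, -0.002, 1.577]
wrist_force: [-0.3, -0.2, 0.6]
width: 0.0005
finger_force: 0.0
```

>>> arm_command --pt "0 0 -0.05 0" --pt "0 0 -0.1 0" --pt "0 0 -0.14 0" --pt "0 0 -0.165 0" --pt "0 0 -0.171 0" --pt "0 0 -0.171 0"

```text
time: 44.33
tool_pos: [0.4144, -0.3672, 0.0804]
ee_rot: [-3.141, -0.002, 1.578]
wrist_force: [-1.1, 0.9, 0.4]
width: 0.0003
finger_force: 0.0
```

>>> arm_command --pt "0.03 0 0 0" --pt "0.05 0 0 0" --pt "0.07 0 0 0" --pt "0.09 0 0 0" --pt "0.11 0 0 0" --pt "0.13 0 0 0" --pt "0.15 0 0 0" --pt "0.165 0 0 0"

```text
time: 45.0
tool_pos: [0.4981, -0.3686, 0.0807]
ee_rot: [3.142, -0.0, 1.577]
wrist_force: [-0.3, -0.2, -0.9]
width: 0.0003
finger_force: 0.4
```

>>> arm_command --pt "0.006 0 0 0" --pt "0.012 0 0 0" --pt "0.018 0 0 0" --pt "0.02 0 0 0" --pt "0.02 0 0 0"

```text
time: 45.42
tool_pos: [0.507, -0.3688, 0.0809]
ee_rot: [3.141, -0.0, 1.576]
wrist_force: [-0.3, -0.3, -0.3]
width: 0.0003
finger_force: 0.0
```

>>> arm_command --pt "0.004 0 0 0" --pt "0.008 0 0 0" --pt "0.012 0 0 0" --pt "0.014 0 0 0" --pt "0.014 0 0 0"

```text
time: 45.83
tool_pos: [0.5141, -0.3689, 0.081]
ee_rot: [3.141, 0.0, 1.576]
wrist_force: [-0.2, 0.1, -0.7]
width: 0.0006
finger_force: 0.2
```

>>> arm_command --pt "0.003 0 0 0" --pt "0.006 0 0 0" --pt "0.006 0 0 0"

```text
time: 46.08
tool_pos: [0.5157, -0.3689, 0.081]
ee_rot: [-3.139, -0.0, 1.576]
wrist_force: [-4.9, 1.1, 1.9]
width: 0.0005
finger_force: 2.6
```

The on stop is reached. I retreat clear and take a final look.

>>> arm_command --pt "0.003 0 0 0" --pt "0.003 0 0 0" --pt "-0.03 0 0 0" --pt "-0.06 0 0 0" --pt "-0.08 0 0.04 0" --pt "-0.1 0 0.1 0" --pt "-0.14 0 0.16 0" --pt "-0.18 0 0.2 0"

```text
time: 46.75
tool_pos: [0.4281, -0.3695, 0.1845]
ee_rot: [3.136, 0.003, 1.578]
wrist_force: [-0.7, -0.6, 0.2]
width: 0.0003
finger_force: 0.0
```

>>> arm_command --pt "-0.06 0 0.05 0" --pt "-0.12 0 0.1 0" --pt "-0.16 0 0.1 0" --pt "-0.16 0 0.1 0" --pt "-0.16 0 0.1 0" --pt "-0.16 0 0.1 0"

```text
time: 47.25
tool_pos: [0.3477, -0.3686, 0.2304]
ee_rot: [3.141, -0.001, 1.577]
wrist_force: [-0.3, 0.2, -1.3]
width: 0.0006
finger_force: 0.0
```

Run:
```python
from h import *
s=robot.snapshot("scene")[:,:,::-1];cv2.imwrite("pics/f.png",cv2.resize(s[150:350,120:540],None,fx=1.9,fy=1.9,interpolation=cv2.INTER_CUBIC))
```

```text
(no output)
```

View pics/f.png

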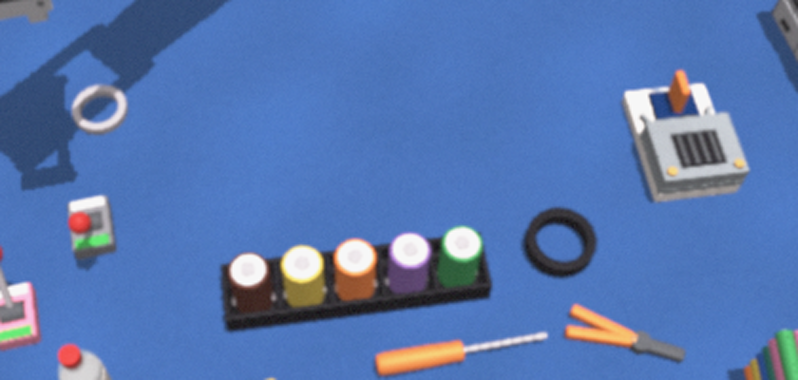

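The final picture shows the cells at (250–460, 260) standing in the tray, the board home in the dock at (680,100), and the lever leaning over the green mark at (80,222). The other items are in place, so I hand in.

```bash
python3 -c "
from bench import robot
print(robot.close_job())"
```

```text
the job is handed in; nothing more can be done
None
```

I handed the job in at about 47 s: with the isolator off, all five cells went upright into the tray and the board fully home in the dock, then I switched the isolator fully on; the hand-in call returned no verdict.

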